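# Pair of amber glass eyes into the carrier

### The arm

A 7-joint arm with a two-finger parallel gripper is mounted at the origin on the work surface. World frame = base frame: x ahead of the robot, y to its left, z up, the work surface at z = 0. Lengths are in m, angles in rad, forces in N, time in s.
With the tool pointing down it reaches from about 0.4 to 0.75 m from the base axis. Payload 19.5 kg.
Tool frame: the origin (TCP) lies on the centre line of the jaws, within the pads' length; the fingertips stand 19 mm ahead of it and the grasp point (between the pads) is the TCP; z points along the fingers, y is the line along which they close (so a half turn about z gives the same grasp; the last joint's range is limited). The gripper opens to 85 mm and grips with 20 to 120 N. Pads are 22 mm wide; open, the fingers measure 114 mm over their backs; the gripper's body (76 mm by 85 mm) begins 54 mm behind the grasp point. The pads swing forward as they close: fully open they stand 13 mm farther back than shut.
Start: joints at [1.164, 0.707, -0.028, 1.485, 0.022, 0.951, -0.075], TCP at [0.205, -0.537, 0.25] pointing down, gripper open.
Joint ranges: [-2.71, 2.71], [-0.32, 2.16], [-1.57, 1.52], [0, 2.45], [-1.46, 4.6], [0, 2.02], [-2.83, 2.83]. Speed limits (rad/s): [1.89, 1.89, 2.57, 2.57, 3.01, 3.01, 3.01].

### API

Orientations are given as a rotation vector (axis times angle).
In Python, from workcell import robot gives the robot as it stands.
- The arm moves only by the shell command python3 -m pendant 'ROWS' [OPENING]. ROWS is JSON, a list of rows, each an object with "offset": the shift along the tool's x, y, z in mm, a list of three; "turn": the turn about the tool's z in rad. In form: [{"offset": [tx, ty, tz], "turn": turn}, ...]. A call has 1 to 12 rows; each row is the pose to reach, as a shift and turn from the pose commanded when the call began, along the tool's axes at that moment; what a row does not reach only later rows make up. A row lasts 1/8 s, in which the tool goes at most 62.5 mm and 10.7 degrees, less where a joint would pass 70% of its speed; a pose out of reach is approached as far as the arm can. A call with a gripper value outside its range is refused whole. OPENING is the opening, from 0 (shut) to 1 (fully open), set as the call begins (- or left out, the last holds). The fingers move at their own pace and stop on an object; the grip force is fixed at half the most. Time passes only in rows, so rows that repeat a pose let the fingers close. It gives the time, the measured TCP pose, the force, the opening and the grip force at its end, in the units of the state.
- robot.sense(): the state, without advancing time (a new reading comes with each control period).
- robot.camera(name): name is "scene" or "side" or "wrist"; returns the picture (420x560x3 uint8, red, green, blue); there is no depth.
- robot.calibration(name): a dict with "K" (3x3 intrinsics, pixels), "cam_to_world" (4x4, takes a point from camera to world coordinates). Camera axes: x right, y up, looking along -z (the intrinsics and any distortion apply to the point x, -y, -z); pixel columns grow to the right and rows downward; lengths in m; the calibration is good to about 2 mm. A picture is of the moment at which its call begins: read the wrist's pose just before it. calibration takes no time and is no camera call; for the wrist camera it gives the pose at the moment of the call.
- robot.close_job(): hands the job in; it is judged then, once.
The state is a dict: "time": time; "joint_pos": joint angles; "joint_vel": joint speeds; "joint_efforts": joint torques, N m; "position": TCP position; "eef_rot": TCP orientation; "ft_force": force on the tool from outside, world axes, zero at the start; "moment": the same for the moment, N m; "finger_gap": finger opening in m; "grasp_force": force on a finger pad.
Only numpy, scipy, OpenCV 4.12 (cv2) and the standard library are available. Lean on these libraries where they do the work, as an engineer would, in place of code of your own. Each camera call takes 0.05 s, during which the arm holds its last target. There are 200 camera calls.

### The job

Take the two amber glass eyes out of the white enamel tray and put them in the two empty wells of the grey carrier, one per well, each lying flat on the well's floor with its pupil up. Set the glass down rather than letting it fall, and leave the blue eye lying in its own well.

Things in the scene. Friction and masses are not known exactly. Their poses are not given: they have to be found in the camera images.
- amber_a: Amber (orange) glass eye: short solid round piece, flat back, straight side, low domed front with a black pupil; 34 mm in diameter, 25 mm tall (side straight up to 16 mm), about 45 g. Origin at the centre of the flat back, z up through the pupil. Starts flat, pupil up, loose in the tray, where one green and one dark brown eye of the same shape also lie, 40 mm or more clear.
- amber_b: Second amber eye, the same in every way and interchangeable with the first; origin at the centre of its flat back, z up through the pupil. Both start in a fixed white enamel tray, 230 x 310 mm, floor 4 mm above the table, walls 30 mm high with a black rim.
- blue_eye: Blue eye of the same shape and size, origin at the centre of its flat back; it already lies in one end well of the carrier and stays there.
- carrier: Light grey plate with dark well floors, fixed to the table, 90 x 260 x 16 mm, any yaw, left or right of the robot (the tray on the other side). Three round wells in a row on its y axis: at y = -80 mm (holds the blue eye), 0 and +80 mm (both empty). Wells 55 mm across, 8 mm deep; a seated eye stands 17 mm proud. Origin at the centre of the underside, z up.
Things that resemble listed ones, but are neither listed nor needed, are in the scene too. Leave any pink look-alike of the amber_a alone.

How it is judged:
At the end, for the whole second after the job is handed in: The two amber eyes lie at rest in the two empty wells, one in each: centre within 14 mm of the well's centre along each carrier axis, back on the well floor (within 4 mm), pupil up within 10 degrees; the blue eye still lies flat in its own end well (((x of amber_a in the frame of carrier between -0.014 and 0.014 m and y of amber_a in the frame of carrier between -0.014 and 0.014 m and z of amber_a in the frame of carrier between 0.004 and 0.012 m and angle between each of amber_a, amber_b's own z axis and vertical below 0.17 rad and linear speed of each of amber_a, amber_b below 0.03 m/s and x of amber_b in the frame of carrier between -0.014 and 0.014 m and y of amber_b in the frame of carrier between 0.066 and 0.094 m and z of amber_b in the frame of carrier between 0.004 and 0.012 m) or (x of amber_a in the frame of carrier between -0.014 and 0.014 m and y of amber_a in the frame of carrier between 0.066 and 0.094 m and z of amber_a in the frame of carrier between 0.004 and 0.012 m and angle between each of amber_a, amber_b's own z axis and vertical below 0.17 rad and linear speed of each of amber_a, amber_b below 0.03 m/s and x of amber_b in the frame of carrier between -0.014 and 0.014 m and y of amber_b in the frame of carrier between -0.014 and 0.014 m and z of amber_b in the frame of carrier between 0.004 and 0.012 m)) and x of blue_eye in the frame of carrier between -0.014 and 0.014 m and y of blue_eye in the frame of carrier between -0.094 and -0.066 m and z of blue_eye in the frame of carrier between 0.004 and 0.012 m and angle between blue_eye's own z axis and vertical below 0.17 rad and linear speed of blue_eye below 0.03 m/s); the robot touches nothing.
It fails at once if an amber eye falls freely: faster than 0.6 m/s (a drop of about 18 mm) with no finger touching it ((linear speed of amber_a above 0.6 m/s and contact force between amber_a and the fingers below 0.05 N) or (linear speed of amber_b above 0.6 m/s and contact force between amber_b and the fingers below 0.05 N)).
It fails at once if the blue eye is taken or knocked out of its well (moved more than 25 mm) (distance of blue_eye from where it was at the start of the episode above 0.025 m).
It also fails if it takes over 48 s, if anything falls off the work surface, if the arm or the gripper's body presses on something with over 40 N, if the wrist force passes 120 N, or if a joint passes its speed limit or range.

## Working session

There is one attempt and no reset: what is moved stays moved. The work goes in short steps, Python scripts to look and compute and a shell command to move; the robot and the scene stay as the last step left them, time stands still between calls to the robot, and variables do not carry over. Pictures are saved under pics/ and viewed, at most 10 in all, crops included, and the job is handed in when it is done.

```bash
mkdir -p pics; python3 - <<'E'
from workcell import robot
import cv2,numpy as np
s=robot.sense();print(s['time'],s['position'],s['eef_rot'],s['finger_gap'])
ims=[robot.camera(n) for n in("scene","wrist")]
for n,i in zip(("scene","wrist"),ims):
    cv2.imwrite(f"pics/{n}0.png",i[:,:,::-1]); c=robot.calibration(n);print(n,c)
E
```

```text
0.0 [ 0.20504437 -0.5369558   0.24984993] [-3.08848550e+00 -5.69606316e-01  3.40970841e-04] 0.08524504068321499
scene {'K': array([[529.25433525,   0.        , 276.77883605],
       [  0.        , 529.25433525, 201.742087  ],
       [  0.        ,   0.        ,   1.        ]]), 'cam_to_world': array([[-2.28177116e-01, -6.61919838e-01,  7.14000932e-01,
         1.38374642e+00],
       [ 9.73618980e-01, -1.54273409e-01,  1.68124348e-01,
         1.88354453e-01],
       [-1.13348369e-03,  7.33526989e-01,  6.79659380e-01,
         8.25733915e-01],
       [ 0.00000000e+00,  0.00000000e+00,  0.00000000e+00,
         1.00000000e+00]])}
wrist {'K': array([[332.08865876,   0.        , 275.66685989],
       [  0.        , 332.08865876, 202.95903322],
       [  0.        ,   0.        ,   1.        ]]), 'cam_to_world': array([[ 3.57882707e-01,  8.98149800e-01,  2.55434736e-01,
         2.71081393e-01],
       [-9.33766519e-01,  3.44301747e-01,  9.76544699e-02,
        -5.12144123e-01],
       [-2.38283348e-04, -2.73465251e-01,  9.61881853e-01,
         3.73317972e-01],
       [ 0.00000000e+00,  0.00000000e+00,  0.00000000e+00,
         1.00000000e+00]])}
```

View pics/scene0.png

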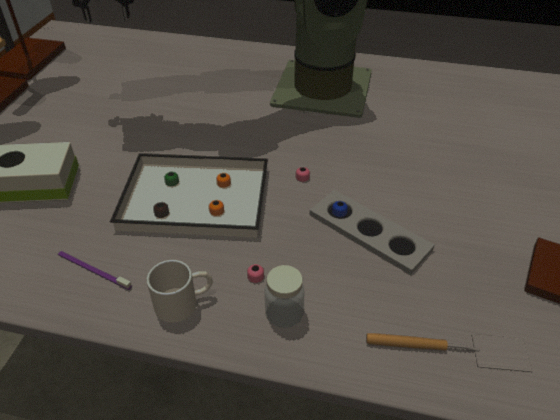

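View pics/wrist0.png

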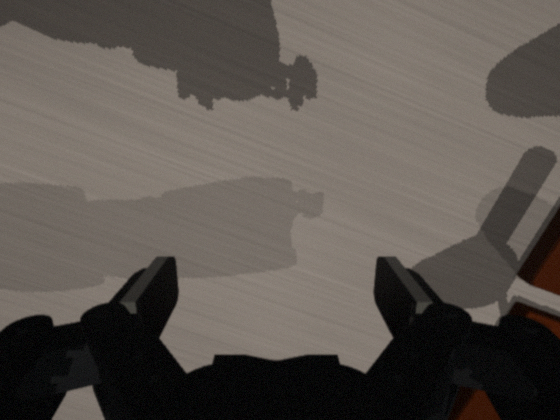

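The scene view shows the amber eyes at (223,180) and (217,207) in the tray. The blue eye is at (340,209), and the empty wells are at (370,227) and (402,245). Pink decoys are at (303,174) and (256,272).

```bash
cat > h.py <<'E'
from workcell import robot
import cv2,numpy as np
from scipy.spatial.transform import Rotation as R
def ray(c,u,v,z):
    K,T=c['K'],c['cam_to_world']
    d=T[:3,:3]@np.array([(u-K[0,2])/K[0,0],-(v-K[1,2])/K[1,1],-1]);o=T[:3,3]
    return (o+d*(z-o[2])/d[2])[:2]
def blobs(im,lo,hi,amin=40):
    m=cv2.inRange(cv2.cvtColor(im,cv2.COLOR_RGB2HSV),lo,hi)
    n,l,st,ce=cv2.connectedComponentsWithStats(m)
    return [(ce[i].round(1),st[i].tolist()) for i in range(1,n) if st[i,4]>=amin]
def tool(s,p):  # world xy -> tool xy offset mm
    r=R.from_rotvec(s['eef_rot']).as_matrix()
    d=np.array([*p,s['position'][2]])-s['position']
    return (r.T@d*1000).round(1)
E
python3 - <<'E'
from h import *
im=cv2.imread("pics/scene0.png")[:,:,::-1].copy();c=robot.calibration("scene");s=robot.sense()
hsv=cv2.cvtColor(im,cv2.COLOR_RGB2HSV)
for p in((223,183),(340,210),(370,229),(303,174),(402,245)):print(p,hsv[p[1],p[0]])
for n,lo,hi in(("amber",(5,150,120),(20,255,255)),("blue",(105,120,60),(130,255,255)),):
    for ce,st in blobs(im,lo,hi,30):
        p=ray(c,*ce,.014);print(n,ce,st,p.round(4),tool(s,p))
for w in((370,227),(402,245),(340,209)):p=ray(c,*w,.012);print("well",p.round(4),tool(s,p))
print(R.from_rotvec(s['eef_rot']).as_matrix().round(3))
E
```

```text
(223, 183) [ 10 166  89]
(340, 210) [112 159  88]
(370, 229) [60 30 34]
(303, 174) [177 126 140]
(402, 245) [ 4 57 36]
amber [222.9 177.8] [217, 174, 13, 8, 54] [ 0.4786 -0.156 ] [ 3.915e+02 -2.583e+02  3.000e-01]
amber [215.7 205.6] [209, 201, 14, 9, 69] [ 0.5744 -0.1428] [ 4.857e+02 -2.365e+02  2.000e-01]
amber [396.9 338.1] [368, 334, 57, 9, 150] [0.8277 0.2749] [ 8.712e+02 -5.363e+02  5.000e-01]
amber [437.6 341.8] [428, 340, 19, 5, 52] [0.819  0.3449] [ 8.881e+02 -6.048e+02  6.000e-01]
blue [339.3 207.1] [333, 202, 14, 12, 98] [0.5165 0.1275] [ 5.279e+02 -5.096e+02  5.000e-01]
well [0.5612 0.2006] [ 5.958e+02 -5.620e+02  5.000e-01]
well [0.5986 0.2707] [ 6.557e+02 -6.141e+02  6.000e-01]
well [0.5201 0.1297] [ 5.321e+02 -5.104e+02  5.000e-01]
[[ 0.934  0.357 -0.   ]
 [ 0.357 -0.934  0.001]
 [-0.    -0.001 -1.   ]]
```

```bash
python3 -m pendant '[{"offset":[220,-120,0],"turn":0},{"offset":[220,-120,0],"turn":0},{"offset":[220,-120,0],"turn":0},{"offset":[220,-120,0],"turn":0},{"offset":[438,-247,40],"turn":0},{"offset":[438,-247,40],"turn":0},{"offset":[438,-247,40],"turn":0},{"offset":[438,-247,40],"turn":0},{"offset":[438,-247,40],"turn":0},{"offset":[438,-247,40],"turn":0}]' 0.7; cat > look.py <<'E'
import sys
from h import *
s=robot.sense();im=robot.camera("wrist");c=robot.calibration("wrist")
cv2.imwrite(f"pics/{sys.argv[1]}.png",im[:,:,::-1])
print(s['time'],s['position'].round(4),s['finger_gap'])
for ce,st in blobs(im,(5,140,50),(22,255,255),300):
    x,y,w,h,a=st
    p=ray(c,x+w/2,y+h/2,.016);print("amber",ce,st,p.round(4),tool(s,p))
E
python3 look.py w1
```

```text
time: 1.35
position: [0.526, -0.1501, 0.21]
eef_rot: [-3.089, -0.571, 0.001]
ft_force: [-0.3, -0.2, 0.0]
finger_gap: 0.0599
grasp_force: 0.0
1.35 [ 0.526  -0.1501  0.21  ] 0.05986904562969198
amber [288.7 125.2] [272, 108, 35, 36, 780] [ 0.5816 -0.144 ] [54.1 14.2 -0. ]
amber [266.3 219.2] [251, 203, 31, 34, 688] [ 0.4873 -0.1564] [-38.4  -8.    0. ]
```

View pics/w1.png

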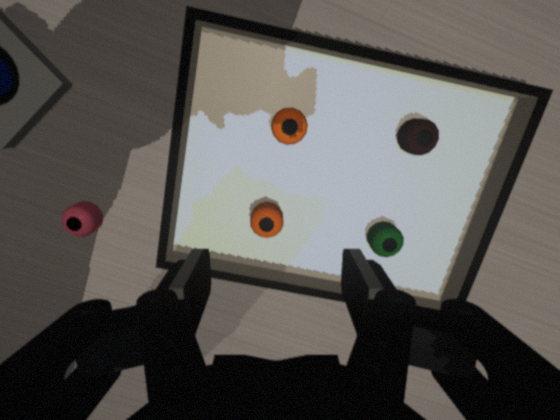

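The wrist view shows the amber eyes at (289,126) and (267,220), well clear of the walls and of the brown and green eyes. I'll take a closer look above the far one.

```bash
python3 -m pendant '[{"offset":[54,14,90],"turn":0},{"offset":[54,14,90],"turn":0},{"offset":[54,14,90],"turn":0},{"offset":[54,14,90],"turn":0}]' 0.7; python3 look.py w2
```

```text
time: 1.9
position: [0.5811, -0.1452, 0.1214]
eef_rot: [3.089, 0.567, 0.001]
ft_force: [-0.2, 0.8, 0.1]
finger_gap: 0.0598
grasp_force: 0.0
1.9 [ 0.5811 -0.1452  0.1214] 0.05980308493146624
amber [271.2 205.9] [249, 183, 46, 48, 1397] [ 0.5829 -0.1423] [ 2.7 -2.1 -0. ]
amber [245.4 316. ] [224, 294, 42, 48, 1378] [ 0.4891 -0.1548] [-89.4 -23.7  -0. ]
```

View pics/w2.png

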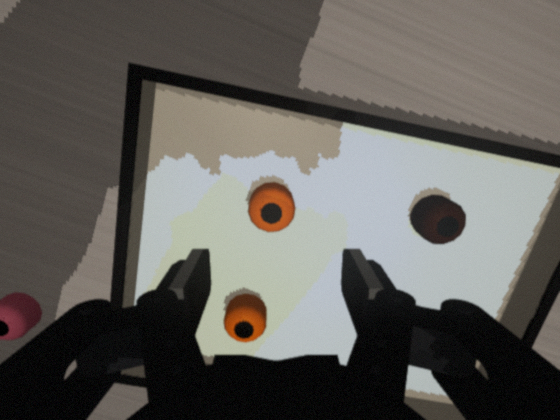

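The target eye is centred at (271,206) between the fingers. Next I descend and grip.

```bash
python3 -m pendant '[{"offset":[3,-2,45],"turn":0},{"offset":[3,-2,75],"turn":0},{"offset":[3,-2,90],"turn":0},{"offset":[3,-2,90],"turn":0},{"offset":[3,-2,90],"turn":0}]' 0.7; python3 -m pendant '[{"offset":[0,0,0],"turn":0},{"offset":[0,0,0],"turn":0},{"offset":[0,0,0],"turn":0},{"offset":[0,0,0],"turn":0}]' 0; python3 look.py w3;python3 -c "
from h import *
cv2.imwrite('pics/side3.png',robot.camera('side')[:,:,::-1])"
```

```text
time: 2.58
position: [0.5843, -0.1413, 0.0318]
eef_rot: [3.089, 0.569, 0.003]
ft_force: [-0.3, 0.3, -0.2]
finger_gap: 0.0595
grasp_force: 0.0
time: 3.08
position: [0.5841, -0.1411, 0.0315]
eef_rot: [3.089, 0.57, 0.002]
ft_force: [-3.3, 1.1, 15.5]
finger_gap: 0.0309
grasp_force: 58.2
3.075 [ 0.5841 -0.1411  0.0315] 0.030949566368993955
amber [275.5 266.8] [241, 230, 70, 80, 3774] [ 0.5833 -0.142 ] [-1.1  0.6 -0. ]
```

View pics/w3.png

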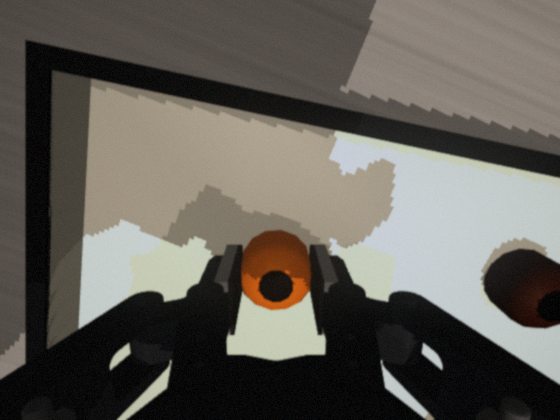

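The grip gap is 31 mm, less than the 34 mm diameter, and there is a vertical reaction force. That means the pads are on the dome, so I'll reopen and go lower.

```bash
python3 -m pendant '[{"offset":[0,0,0],"turn":0},{"offset":[0,0,0],"turn":0},{"offset":[0,0,3],"turn":0},{"offset":[0,0,6],"turn":0},{"offset":[0,0,6],"turn":0}]' 0.6; python3 -m pendant '[{"offset":[0,0,0],"turn":0},{"offset":[0,0,0],"turn":0},{"offset":[0,0,0],"turn":0},{"offset":[0,0,0],"turn":0}]' 0;python3 -c "
from h import *
im=robot.camera('side')[:,:,::-1]; c=robot.calibration('side');T=np.linalg.inv(c['cam_to_world']);p=T@np.r_[robot.sense()['position'],1];u=c['K']@[p[0]/-p[2],-p[1]/-p[2],1];print(u,-p[2]);x,y=int(u[0]),int(u[1])
cv2.imwrite('pics/side4.png',cv2.resize(im[max(0,y-75):y+75,max(0,x-100):x+100],None,fx=4,fy=4))"
```

```text
time: 3.8
position: [0.5836, -0.141, 0.0239]
eef_rot: [-3.089, -0.57, 0.001]
ft_force: [0.3, 0.1, 0.4]
finger_gap: 0.0512
grasp_force: 0.0
time: 4.3
position: [0.5837, -0.141, 0.0247]
eef_rot: [-3.089, -0.57, -0.0]
ft_force: [-2.0, 0.3, 5.4]
finger_gap: 0.0314
grasp_force: 59.4
[326.74207221 256.20323252   1.        ] 0.6629033971297742
```

View pics/side4.png

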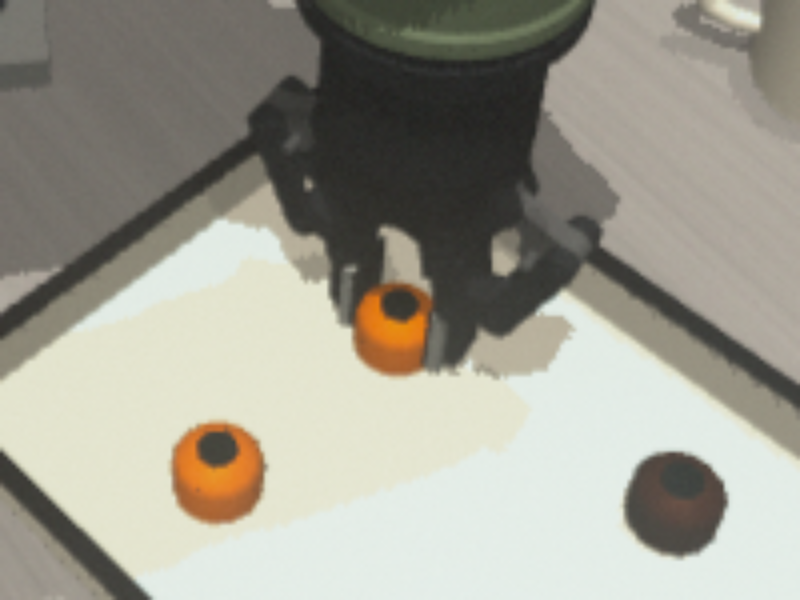

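The pads are now low on the straight side. The fingers would hit the carrier plate from here, so I'll regrip 4 mm higher and lift.

```bash
python3 -m pendant '[{"offset":[0,0,0],"turn":0},{"offset":[0,0,-2],"turn":0},{"offset":[0,0,-4],"turn":0},{"offset":[0,0,-4],"turn":0}]' 0.55; python3 -m pendant '[{"offset":[0,0,0],"turn":0},{"offset":[0,0,0],"turn":0},{"offset":[0,0,0],"turn":0},{"offset":[0,0,0],"turn":0}]' 0;python3 -m pendant '[{"offset":[0,0,-15],"turn":0},{"offset":[0,0,-50],"turn":0},{"offset":[0,0,-100],"turn":0},{"offset":[0,0,-150],"turn":0},{"offset":[0,0,-150],"turn":0}]'; python3 - <<'E'
from h import *
s=robot.sense()
for p in((.5612,.2006),(.5986,.2707)):print(tool(s,p))
E
```

```text
time: 4.85
position: [0.5838, -0.141, 0.0285]
eef_rot: [3.089, 0.57, 0.0]
ft_force: [-0.1, 0.2, 0.5]
finger_gap: 0.0469
grasp_force: 0.0
time: 5.35
position: [0.5837, -0.141, 0.0287]
eef_rot: [-3.089, -0.57, -0.0]
ft_force: [-2.8, 0.6, 9.8]
finger_gap: 0.0313
grasp_force: 58.8
time: 5.98
position: [0.585, -0.1414, 0.1825]
eef_rot: [3.087, 0.569, 0.009]
ft_force: [-0.3, 0.5, -1.3]
finger_gap: 0.031
grasp_force: 59.9
[  99.8 -328.    -0.5]
[ 159.7 -380.1   -0.4]
```

```bash
python3 -m pendant '[{"offset":[50,-164,0],"turn":0},{"offset":[50,-164,0],"turn":0},{"offset":[50,-164,0],"turn":0},{"offset":[100,-328,0],"turn":0},{"offset":[100,-328,0],"turn":0},{"offset":[100,-328,0],"turn":0},{"offset":[100,-328,0],"turn":0},{"offset":[100,-328,0],"turn":0},{"offset":[100,-328,0],"turn":0}]'; python3 look.py w5
```

```text
time: 7.1
position: [0.5604, 0.1998, 0.1784]
eef_rot: [3.09, 0.567, -0.0]
ft_force: [-0.3, -0.7, -0.7]
finger_gap: 0.031
grasp_force: 59.9
7.1 [0.5604 0.1998 0.1784] 0.03103214609375825
amber [275.7 269.1] [240, 232, 73, 81, 3973] [0.4865 0.1703] [-79.5   1.3   0. ]
amber [553.  366.6] [544, 352, 16, 33, 380] [ 0.4854 -0.1379] [-1.90e+02  2.89e+02  1.00e-01]
```

View pics/w5.png

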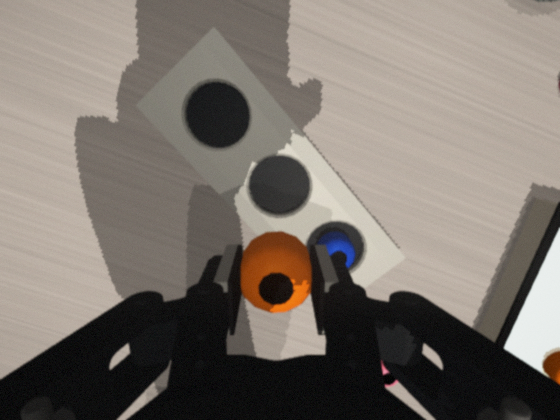

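The wells are at (217,114) and (280,184), and blue is at (336,248). I'll fit the well contours.

```bash
python3 - <<'E'
from h import *
im=cv2.imread("pics/w5.png");g=cv2.GaussianBlur(cv2.cvtColor(im,cv2.COLOR_BGR2GRAY),(3,3),0);c=robot.calibration("wrist");s=robot.sense()
print(s['position'].round(4))
for (x,y),t in(((217,114),None),((280,184),None)):
    r=g[y-44:y+44,x-40:x+40]; fl=np.median(g[y-8:y+8,x-8:x+8]); rim=np.median(r[:,:])
    for th in(fl+12,fl+25):
        m=(r<th).astype(np.uint8)
        n,l,st,ce=cv2.connectedComponentsWithStats(m);k=l[44,40];m=(l==k).astype(np.uint8)
        ct=max(cv2.findContours(m,0,1)[0],key=cv2.contourArea);e=cv2.fitEllipse(cv2.convexHull(ct))
        u,v=e[0][0]+x-40,e[0][1]+y-44;p=ray(c,u,v,.010);print(fl,th,e[1],(round(u,1),round(v,1)),p.round(4),tool(s,p))
E
```

```text
[0.5604 0.1999 0.1784]
28.0 40.0 (60.52833938598633, 64.27023315429688) (217.2, 114.2) [0.6044 0.2693] [ 65.9 -49.2  -0. ]
28.0 53.0 (62.0217399597168, 65.74501037597656) (217.0, 114.2) [0.6044 0.2694] [ 65.8 -49.3  -0. ]
56.0 68.0 (57.18741226196289, 58.27181625366211) (278.7, 184.9) [0.5657 0.1985] [ 4.5  3.3 -0. ]
56.0 81.0 (58.55307388305664, 59.551666259765625) (278.6, 184.8) [0.5657 0.1985] [ 4.5  3.2 -0. ]
```

```bash
python3 -m pendant '[{"offset":[66,-49,0],"turn":0},{"offset":[66,-49,30],"turn":0},{"offset":[66,-49,80],"turn":0},{"offset":[66,-49,120],"turn":0},{"offset":[66,-49,135],"turn":0},{"offset":[66,-49,141],"turn":0},{"offset":[66,-49,143],"turn":0},{"offset":[66,-49,143],"turn":0},{"offset":[66,-49,143],"turn":0}]'; python3 look.py w6
```

```text
time: 8.28
position: [0.6046, 0.2706, 0.0361]
eef_rot: [-3.089, -0.57, -0.002]
ft_force: [-0.0, 1.1, 0.0]
finger_gap: 0.0312
grasp_force: 59.9
8.275 [0.6046 0.2706 0.0361] 0.03121521840068083
amber [275.7 268.7] [240, 231, 73, 82, 4138] [0.6007 0.2682] [-4.5  0.8 -0. ]
```

View pics/w6.png

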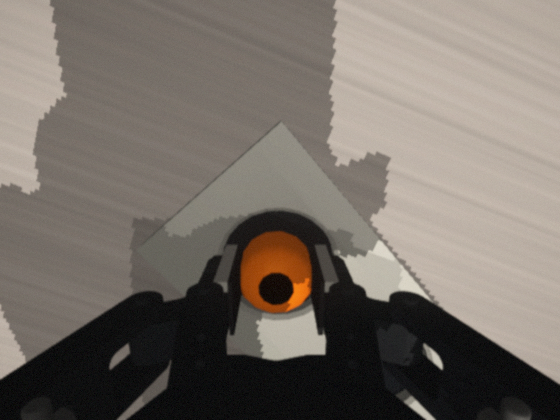

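The eye is centred over the end well. I'll lower the last few millimetres.

```bash
python3 -m pendant '[{"offset":[0,0,2],"turn":0},{"offset":[0,0,3],"turn":0},{"offset":[0,0,3],"turn":0},{"offset":[0,0,3],"turn":0}]'
```

```text
time: 8.82
position: [0.6043, 0.2704, 0.0328]
eef_rot: [-3.089, -0.57, -0.0]
ft_force: [-2.9, -0.9, 8.2]
finger_gap: 0.031
grasp_force: 60.8
```

```bash
python3 -m pendant '[{"offset":[0,0,0],"turn":0},{"offset":[0,0,0],"turn":0},{"offset":[0,0,0],"turn":0}]' 0.52; python3 -m pendant '[{"offset":[0,0,-10],"turn":0},{"offset":[0,0,-30],"turn":0},{"offset":[0,0,-80],"turn":0},{"offset":[0,0,-130],"turn":0},{"offset":[0,0,-145],"turn":0},{"offset":[0,0,-145],"turn":0}]'; python3 - <<'E'
from h import *
s=robot.sense();print(tool(s,(.4885,-.1555)))
im=robot.camera("scene");c=robot.calibration("scene")
for ce,st in blobs(im,(5,140,50),(22,255,255),40):print(ce,st,ray(c,*ce,.016).round(4))
E
python3 look.py w7
```

```text
time: 9.2
position: [0.6046, 0.2705, 0.0329]
eef_rot: [-3.089, -0.57, -0.001]
ft_force: [-0.9, -2.5, 8.8]
finger_gap: 0.0444
grasp_force: 4.5
time: 9.95
position: [0.6045, 0.2705, 0.1785]
eef_rot: [-3.089, -0.57, -0.002]
ft_force: [-0.6, 0.0, 0.0]
finger_gap: 0.0447
grasp_force: 0.0
[-260.4  356.6   -0.5]
[39.4 48.8] [24, 37, 39, 30, 582] [-0.0079 -0.9372]
[14.1 60. ] [0, 40, 29, 34, 642] [ 0.0785 -0.9737]
[ 8.3 85.7] [0, 76, 25, 26, 357] [ 0.2223 -0.8989]
[223.2 180.3] [217, 174, 13, 13, 134] [ 0.4894 -0.1517]
[402.1 244.6] [394, 236, 18, 18, 231] [0.6013 0.2704]
[545.7 266.8] [528, 238, 32, 57, 1378] [0.597  0.5515]
[406.6 341. ] [367, 334, 80, 16, 684] [0.8311 0.2916]
10.0 [0.604  0.2704 0.177 ] 0.04447664896077513
amber [275.6 193.4] [256, 173, 40, 43, 1137] [0.6017 0.2686] [-2.8  0.8  0. ]
```

```bash
python3 -m pendant '[{"offset":[-130,178,0],"turn":0},{"offset":[-130,178,0],"turn":0},{"offset":[-130,178,0],"turn":0},{"offset":[-130,178,0],"turn":0},{"offset":[-260,357,40],"turn":0},{"offset":[-260,357,58],"turn":0},{"offset":[-260,357,58],"turn":0},{"offset":[-260,357,58],"turn":0},{"offset":[-260,357,58],"turn":0},{"offset":[-260,357,58],"turn":0}]' 0.65; python3 look.py w8
```

```text
time: 11.3
position: [0.4887, -0.1551, 0.1187]
eef_rot: [-3.088, -0.57, 0.001]
ft_force: [0.2, 1.6, -0.2]
finger_gap: 0.0553
grasp_force: 0.0
11.3 [ 0.4887 -0.1551  0.1187] 0.055265209386286485
amber [274.9 211.1] [253, 188, 45, 49, 1433] [ 0.4881 -0.1553] [-0.6  0.   0. ]
```

```bash
python3 -m pendant '[{"offset":[0,0,45],"turn":0},{"offset":[0,0,75],"turn":0},{"offset":[0,0,88],"turn":0},{"offset":[0,0,88],"turn":0},{"offset":[0,0,88],"turn":0}]'; python3 -m pendant '[{"offset":[0,0,0],"turn":0},{"offset":[0,0,0],"turn":0},{"offset":[0,0,0],"turn":0},{"offset":[0,0,0],"turn":0}]' 0; python3 look.py w9
```

```text
time: 11.98
position: [0.4893, -0.1557, 0.0323]
eef_rot: [3.089, 0.57, 0.002]
ft_force: [-0.0, -0.2, -0.1]
finger_gap: 0.0552
grasp_force: 0.0
time: 12.48
position: [0.4892, -0.1559, 0.0324]
eef_rot: [3.089, 0.57, 0.002]
ft_force: [-2.1, 1.1, 18.1]
finger_gap: 0.0306
grasp_force: 57.9
12.475 [ 0.4892 -0.1559  0.0324] 0.03064306149575158
amber [275.5 264.2] [241, 228, 70, 79, 3659] [ 0.4891 -0.1566] [-0.3  0.6  0. ]
```

This grip is slightly too high, so I'll regrip 2 mm lower before lifting.

```bash
python3 -m pendant '[{"offset":[0,0,0],"turn":0},{"offset":[0,0,2],"turn":0},{"offset":[0,0,2],"turn":0}]' 0.55; python3 -m pendant '[{"offset":[0,0,0],"turn":0},{"offset":[0,0,0],"turn":0},{"offset":[0,0,0],"turn":0},{"offset":[0,0,0],"turn":0}]' 0; python3 -m pendant '[{"offset":[0,0,-15],"turn":0},{"offset":[0,0,-50],"turn":0},{"offset":[0,0,-100],"turn":0},{"offset":[0,0,-148],"turn":0},{"offset":[0,0,-148],"turn":0},{"offset":[0,0,-148],"turn":0}]';python3 - <<'E'
from h import *
s=robot.sense();print(tool(s,(.5655,.1985)))
E
```

```text
time: 12.9
position: [0.4887, -0.1558, 0.0291]
eef_rot: [-3.089, -0.57, 0.0]
ft_force: [0.1, 0.6, 0.2]
finger_gap: 0.047
grasp_force: 0.0
time: 13.4
position: [0.4887, -0.1558, 0.0296]
eef_rot: [-3.089, -0.57, -0.0]
ft_force: [-1.2, 0.6, 9.2]
finger_gap: 0.0313
grasp_force: 58.7
time: 14.15
position: [0.4886, -0.1558, 0.1775]
eef_rot: [-3.089, -0.57, -0.0]
ft_force: [0.2, 0.3, -0.7]
finger_gap: 0.031
grasp_force: 59.8
[ 198.3 -303.5    0. ]
```

```bash
python3 -m pendant '[{"offset":[100,-152,0],"turn":0},{"offset":[100,-152,0],"turn":0},{"offset":[100,-152,0],"turn":0},{"offset":[100,-152,0],"turn":0},{"offset":[199,-303,0],"turn":0},{"offset":[199,-303,0],"turn":0},{"offset":[199,-303,0],"turn":0},{"offset":[199,-303,0],"turn":0}]'; python3 -m pendant '[{"offset":[0,0,30],"turn":0},{"offset":[0,0,80],"turn":0},{"offset":[0,0,120],"turn":0},{"offset":[0,0,135],"turn":0},{"offset":[0,0,140],"turn":0},{"offset":[0,0,140],"turn":0},{"offset":[0,0,140],"turn":0}]'; python3 look.py w10
```

```text
time: 15.15
position: [0.5659, 0.2017, 0.1758]
eef_rot: [-3.087, -0.577, 0.003]
ft_force: [-0.7, -1.2, -1.3]
finger_gap: 0.0311
grasp_force: 59.8
time: 16.02
position: [0.5671, 0.1983, 0.0385]
eef_rot: [-3.089, -0.57, -0.002]
ft_force: [0.9, -0.9, 0.1]
finger_gap: 0.0308
grasp_force: 59.8
16.025 [0.5671 0.1983 0.0385] 0.03078484647149387
amber [150.1 136.3] [103, 96, 92, 85, 5102] [0.6018 0.2699] [ 58.  -54.5   0.1]
amber [275.6 266.4] [240, 228, 72, 83, 4158] [0.5632 0.1962] [-4.4  0.5 -0. ]
```

View pics/w10.png

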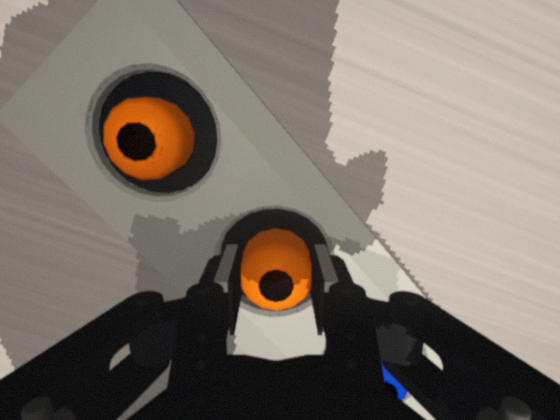

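The first eye sits in its well at (150,136), and the second is centred over the middle well at (276,266). I'll lower it and release.

```bash
python3 -m pendant '[{"offset":[0,0,2],"turn":0},{"offset":[0,0,4],"turn":0},{"offset":[0,0,4],"turn":0},{"offset":[0,0,4],"turn":0}]'
```

```text
time: 16.58
position: [0.5667, 0.1983, 0.0337]
eef_rot: [-3.089, -0.57, -0.0]
ft_force: [-2.4, 0.4, 8.7]
finger_gap: 0.0312
grasp_force: 60.6
```

```bash
python3 -m pendant '[{"offset":[0,0,0],"turn":0},{"offset":[0,0,0],"turn":0},{"offset":[0,0,0],"turn":0}]' 0.52; python3 -m pendant '[{"offset":[0,0,-10],"turn":0},{"offset":[0,0,-30],"turn":0},{"offset":[0,0,-80],"turn":0},{"offset":[-20,0,-130],"turn":0},{"offset":[-60,0,-150],"turn":0},{"offset":[-60,0,-150],"turn":0},{"offset":[-60,0,-150],"turn":0}]'; python3 look.py w11
```

```text
time: 16.95
position: [0.5666, 0.1982, 0.0332]
eef_rot: [-3.089, -0.57, 0.0]
ft_force: [0.6, 0.2, -0.4]
finger_gap: 0.0445
grasp_force: 0.0
time: 17.82
position: [0.511, 0.1771, 0.1841]
eef_rot: [-3.089, -0.57, -0.002]
ft_force: [0.3, 0.4, 0.1]
finger_gap: 0.0445
grasp_force: 0.0
17.825 [0.511  0.1771 0.1841] 0.044472646977703756
amber [208.5  46.3] [185, 21, 47, 50, 1512] [0.603  0.2695] [118.9 -53.5   0.2]
amber [275.7 123.4] [255, 103, 42, 43, 1159] [0.565  0.1969] [57.5  0.8  0.1]
```

View pics/w11.png

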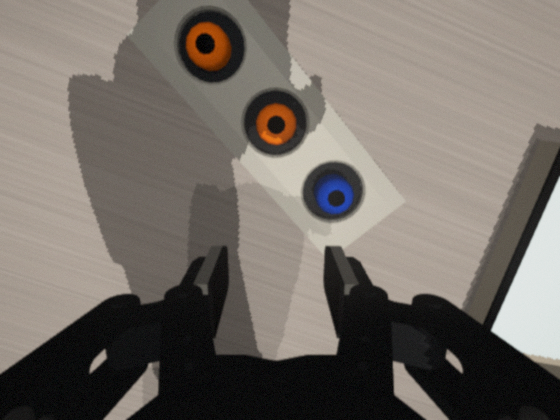

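All three eyes lie flat in their wells, at (208,46), (276,123) and (336,195), and the gripper is clear. I'm handing in.

```bash
python3 -c "
from workcell import robot
print(robot.close_job())"
```

```text
the job is handed in; nothing more can be done
None
```

I set both amber eyes flat, pupil up, in the two empty wells, left the blue eye in its own well, and handed the job in at about 18 s; the hand-in call returned no verdict.

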